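# Close the cracker iron with the hook and set the bell timer

## Task

The open cracker iron is hot: take the wooden-handled hook tool, put its hook through the ring on the raised lid and pull the lid gently down until it is fully shut, then take the hook out and lay the tool on the bench, clear of the iron. Then start the bake on the bell timer: wind it clockwise past the 10-minute mark and turn it back to 5 minutes. Touch the iron with nothing but the hook tool, and leave the other things on the bench where they are.

Things in the scene. Friction and masses are not known exactly. Their poses are not given: they have to be found in the camera images.
- iron: the baking iron with its lid up: aluminium base 220 x 200 mm, 70 mm high, fixed; dark lower plate 170 x 160 mm, top 97 mm above the bench. Origin: centre of its underside. x axis from its front (panel, ring side) to its hinge, z up; hinge line 110 mm from the origin along +x, parallel to y. Two more irons stand shut at the far edge of the bench, not part of the job
- lid (a joint): opening angle of the lid in rad: 0 fully shut, 1.05 to 1.35 at the start, stop at 1.5. The hinge is stiff: the lid (0.8 kg) stays where it is left and takes about 4 N at the ring to pull down, less as it comes down
- lid_hinge (a point): the middle of the lid's hinge line, 100 mm above the bench; its y axis lies along the hinge
- ring (a point): centre of the steel pull ring fixed rigidly to the lid's free edge: outer diameter 64, inner 48, wire 8 mm. The hole's axis is the point's y axis, level, parallel to the hinge. It swings on a radius of 236 mm about the hinge; at lid angle q it stands q + 0.085 rad above the level through the hinge, on the front side. Lid shut: 235 mm in front of the hinge, 120 mm above the bench
- pole_grip (a point): middle of the hook tool's wooden handle (114 long, 26 wide, 30 mm high; this point is 15 mm above the bench it lies on). x axis along the tool to the hook, z up. An 8 mm steel rod runs on to 157 mm from here and bends right (-y), flat, ending in a free rod 46 mm long that leans 10 mm back to the handle. 0.22 kg, balances about 33 mm hookward of this point
- hook (a point): middle of the bent end of the hook tool, the spot that belongs in the middle of the ring: 152 mm along x and 25 mm along -y from the handle's middle, at the same height. With the hook in, it is within 30 mm of the ring's centre
- timer (a joint): turn of the timer's dial in rad, clockwise seen from above: 0 at the zero mark, 0.1047 per minute (60-minute scale all round): 5 minutes = 0.524, 10 minutes = 1.047. Starts at 0, stays where it is left, turns easily (0.05 Nm)
- timer_grip (a point): the timer's bar grip, on the dial's axis, half-way up the bar, 48 mm above the bench. Bar 60 long, 14 wide, 36 to 60 mm above the bench; x axis along it to the pointer (white line), z up, turning with it. The fixed housing is a white round can, 94 mm across, 28 mm high, with a thick zero mark, long marks each 5 minutes, short ones each minute up to 15
- canister: bystander: squat steel jar with lid, 84 mm across, 65 mm high; origin under its centre
- crackers: bystander: white plate of 140 mm with a pile of crackers, 42 mm high; origin under its centre
- brush: bystander: flat oiling brush lying on the bench, 200 mm long, 42 mm wide, 20 mm high; origin under its middle
- scraper: bystander: flat scraper lying on the bench, 170 mm long, blade 65 mm wide, 20 mm high; origin under its middle
- stamp: bystander: upright hand stamp with a wooden grip, 64 mm across, 135 mm high; origin under its centre
- bowl: bystander: steel bowl, 120 mm across, 55 mm high; origin under its centre
Mind the look-alikes: they are no part of the job. What is shaped like the part that bears timer but red is not meant.

How it is judged:
By the outcome, as a careful person would: the job done as asked, in the order asked, and still so for the second after the job is handed in, with the robot touching nothing.
It also fails if it takes over 61 s, if anything falls off the work surface, if the arm or the gripper's body presses on something with over 40 N, if the wrist force passes 120 N, or if a joint passes its speed limit or range.

## Robot

A 7-joint arm with a two-finger parallel gripper is mounted at the origin on the work surface. World frame = base frame: x ahead of the robot, y to its left, z up, the work surface at z = 0. Lengths are in mm, angles in rad, forces in N, time in s.
With the tool pointing down it reaches from about 400 to 875 mm from the base axis. Payload 19.3 kg.
Tool frame: the origin (TCP) lies at the very end of the fingers, on their centre line; the grasp point (between the pads) lies 19 mm behind it (grip_point_offset is the z of the grasp point in the tool frame, in mm); z points along the fingers, y is the line along which they close (so a half turn about z gives the same grasp; the last joint's range is limited). The gripper opens to 85 mm and grips with 20 to 120 N. Pads are 22 mm wide; open, the fingers measure 114 mm over their backs; the gripper's body (76 mm by 85 mm) begins 54 mm behind the grasp point. The pads swing forward as they close: fully open they stand 13 mm farther back than shut.
Start: joints at [1.176, 0.521, -0.036, 1.599, 0.021, 1.021, -0.113], TCP at [199.421, -592.322, 231.291] pointing down, gripper open.
Joint ranges: [-2.91, 2.91], [-0.3, 2.13], [-1.5, 1.42], [0.17, 2.43], [-1.26, 4.41], [0.16, 1.93], [-2.52, 2.52]. Speed limits (rad/s): [1.89, 1.89, 2.39, 2.39, 3.01, 3.01, 3.01].

## Interface

Orientations are given as a 3x3 rotation matrix whose columns are the frame's x, y, z axes.
In Python, from workcell import movep, movel, goto_joints, open_gripper, clamp, wait, inverse_kinematics, read_state, camera, PlanningError, finish_job, grip_point_offset gives the robot as it stands. Calls block until the motion is done:
- movep(position, orientation): joint-space move of the TCP to a pose.
- movel(position, frame=None, max_speed=150, guard=None): straight line of the TCP; frame=None keeps the orientation; max_speed is the mean speed in mm/s. With guard (N) it stops when the force on the tool has changed by that much, and returns True; else False.
- goto_joints(angles): joint-space move.
- open_gripper() and clamp(): open the fingers fully, or close them until they stop; the grip force is fixed at half the most.
- wait(seconds).
- inverse_kinematics(position, orientation): joint angles nearest the present ones, or None.
- read_state(): the state.
- camera(name): name is "scene" or "top"; returns a dict with "image" (384x512x3 uint8, blue, green, red), "range_z" (384x512 float32, mm along the optical axis (not along the pixel's ray), 0 where there is no reading), "fx", "fy", "cx", "cy" (pixels), "cam_to_world" (4x4, takes a point from camera to world coordinates). Camera axes: x right, y up, looking along -z (the intrinsics and any distortion apply to the point x, -y, -z); pixel columns grow to the right and rows downward; lengths in mm; the calibration is good to about 2 mm. A picture is of the moment at which its call begins.
A pose or a line that the arm cannot do raises PlanningError and nothing moves.
- finish_job(): hands the job in; it is judged then, once.
The state is a dict: "time": time; "qpos": joint angles; "qvel": joint speeds; "joint_efforts": joint torques, N m; "eef_pos": TCP position; "tool_rot": TCP orientation; "ft_force": force on the tool from outside, world axes, zero at the start; "torque": the same for the moment, N m; "finger_gap": finger opening in mm; "gripper_force": force on a finger pad.
Only numpy, scipy, OpenCV 4.12 (cv2) and the standard library are available. Lean on these libraries where they do the work, as an engineer would, in place of code of your own. Each camera call takes 0.05 s, during which the arm holds its last target. There are 200 camera calls.

## Working session

There is one attempt and no reset: what is moved stays moved. The work goes in short steps, each a Python script; the robot and the scene stay as the last script left them, time stands still between calls to the robot, and variables do not carry over. Pictures are saved under pics/ and viewed, at most 10 in all, crops included, and the job is handed in when it is done.

```bash
ls; mkdir -p pics; python3 - <<'E'
from workcell import *
import cv2,numpy as np,pickle
d={}
for n in("scene","top"):
    c=camera(n); d[n]=c; cv2.imwrite(f"pics/{n}0.png",cv2.resize(c["image"],(800,600),interpolation=cv2.INTER_CUBIC)); print(n,c["fx"],c["cx"],c["cy"],np.round(c["cam_to_world"],3).tolist(),[k for k in c])
pickle.dump(d,open("c0.pkl","wb"))
s=read_state();print(s["time"],s["finger_gap"],s["tool_rot"],grip_point_offset)
E
```

```text
pics
scene 478.9540781584293 262.17248692763053 190.25835014558254 [[-0.575, -0.621, 0.532, 1367.033], [0.818, -0.432, 0.38, 614.863], [-0.006, 0.654, 0.756, 1345.883], [0.0, 0.0, 0.0, 1.0]] ['image', 'range_z', 'fx', 'fy', 'cx', 'cy', 'cam_to_world']
top 360.56674455481095 256.45250072957464 190.41648930188637 [[0.001, 0.996, -0.094, 402.823], [-1.0, -0.002, -0.027, -36.914], [-0.027, 0.094, 0.995, 1398.627], [0.0, 0.0, 0.0, 1.0]] ['image', 'range_z', 'fx', 'fy', 'cx', 'cy', 'cam_to_world']
0.1 85.6260806237499 [[ 9.47709279e-01  3.19134721e-01 -3.90711046e-04]
 [ 3.19134952e-01 -9.47708831e-01  9.24387178e-04]
 [-7.52762638e-05 -1.00073986e-03 -9.99999496e-01]] -18.700000000000003
```

View pics/scene0.png

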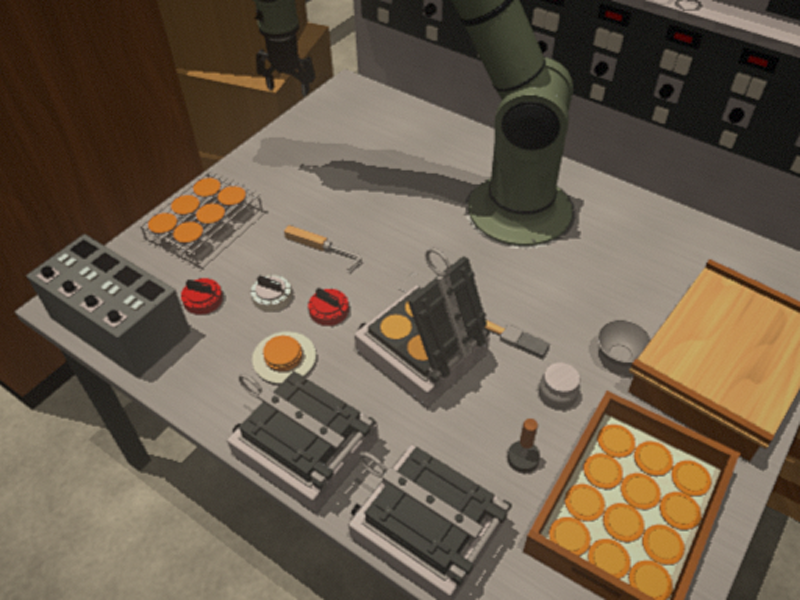

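View pics/top0.png

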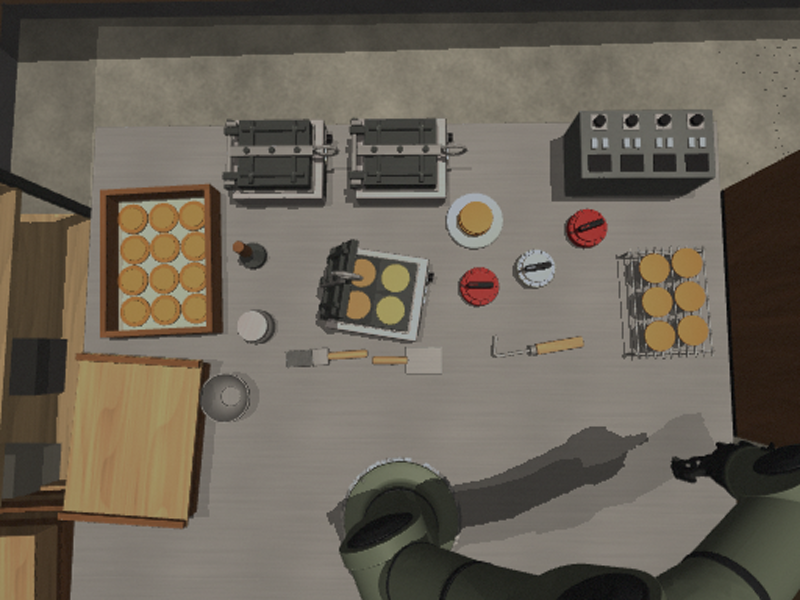

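The scene picture shows the open iron at (425,330) with its ring at (438,262), the hook tool at (320,245), and timers at (202,295) red, (271,290) white and (329,305) red. In the top picture the iron is at (375,290) with its ring at (347,277). The tool handle is at (558,345) with the hook at (495,347). The timers there are at (479,287) red, (535,268) white and (586,228) red. The white one is meant, because the task rules out red. I'll confirm it in an enlarged crop and measure.

```bash
cat >h.py <<'E'
import numpy as np,cv2,pickle
def cloud(c):
    z=c["range_z"];v,u=np.mgrid[:384,:512]
    P=np.stack([(u-c["cx"])/c["fx"]*z,-(v-c["cy"])/c["fy"]*z,-z,np.ones_like(z)],-1)@c["cam_to_world"].T
    P=P[...,:3]; P[z<=0]=np.nan; return P
E
python3 - <<'E'
from h import *
d=pickle.load(open("c0.pkl","rb"))
t,s=d["top"],d["scene"]
T,S=cloud(t),cloud(s)
crop=lambda c,u0,u1,v0,v1:cv2.resize(c["image"][v0:v1,u0:u1],(400,300),interpolation=cv2.INTER_CUBIC)
im=np.vstack([np.hstack([crop(t,300,396,126,198),crop(t,200,280,148,208)]),np.hstack([crop(s,110,230,155,245),crop(s,225,321,150,222)])])
cv2.imwrite("pics/crops.png",im)
sat=lambda c:cv2.cvtColor(c["image"],cv2.COLOR_BGR2HSV).astype(int)
for n,c,P in(("top",t,T),("scene",s,S)):
    H=sat(c);ok=np.isfinite(P[...,0])
    x,y,z=P[...,0],P[...,1],P[...,2]
    # bench noise
    m=ok&(abs(z)<10);print(n,"bench z",np.median(z[m]),z[m].std())
    reg=(x>150)&(x<460)&(y<-150)&(y>-420)&ok
    # handle: orange, low
    m=reg&(H[...,1]>90)&(H[...,0]>5)&(H[...,0]<25)&(z>5)&(z<45)&(x<330)
    Q=P[m];print("handle",m.sum(),Q.mean(0),np.percentile(Q[:,2],[10,50,90]),Q.min(0),Q.max(0))
    w=np.linalg.eigh(np.cov(Q[:,:2].T))[1][:,1];print(" dir",w)
    m=ok&(z>18)&(z<75)&(x>300)&(x<480)&(y<-100)&(y>-420)
    nl,lab,st,ce=cv2.connectedComponentsWithStats(m.astype(np.uint8))
    for i in range(1,nl):
        if st[i,4]>60:
            Q=P[lab==i];print("obj",ce[i],st[i,4],Q.mean(0),Q.min(0),Q.max(0),"bgr",c["image"][lab==i].mean(0))
    # iron
    m=ok&(z>60)&(x>250)&(x<520)&(y<180)&(y>-160)
    nl,lab,st,ce=cv2.connectedComponentsWithStats(m.astype(np.uint8))
    for i in range(1,nl):
        if st[i,4]>20:
            Q=P[lab==i];print("iron",ce[i],st[i],Q.mean(0),Q.min(0),Q.max(0))
E
```

```text
top bench z -0.29723059708635446 3.0534092618229325<stdin>:17: RuntimeWarning: Mean of empty slice.
  ret = um.true_divide(
Traceback (most recent call last):
IndexError: index -1 is out of bounds for axis 0 with size 0
```

View pics/crops.png

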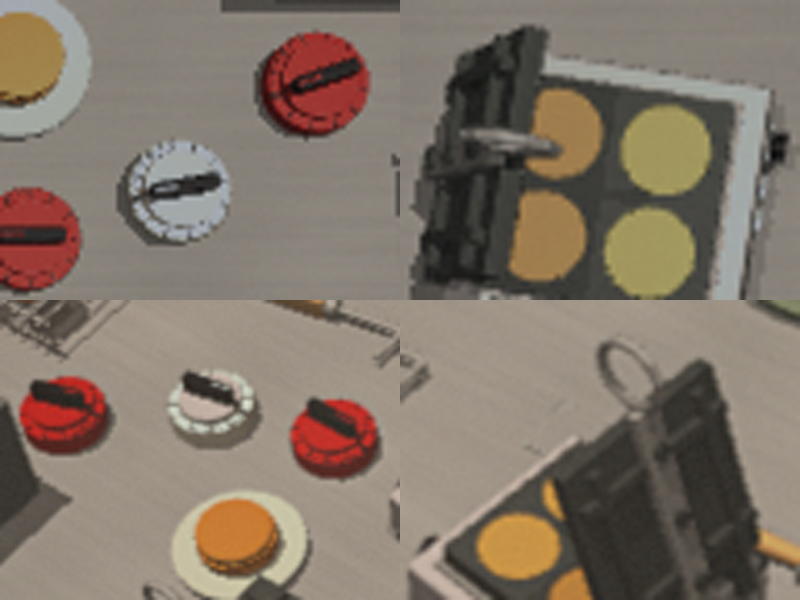

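The crops confirm the white timer at top (535,268) between the two red ones. Its bar lies roughly along world y, and the ring is clear in both views. My search ranges were off, so I'm correcting them.

```bash
python3 - <<'E'
from h import *
np.set_printoptions(precision=1,suppress=True)
d=pickle.load(open("c0.pkl","rb"))
for n in d:
    c=d[n];P=cloud(c);im=c["image"];H=cv2.cvtColor(im,cv2.COLOR_BGR2HSV).astype(int);ok=np.isfinite(P[...,0])
    x,y,z=np.moveaxis(P,-1,0)
    m=ok&(H[...,1]>90)&(H[...,0]>5)&(H[...,0]<25)&(z>8)&(z<45)&(x>350)&(x<480)&(y<-250)&(y>-560)
    Q=P[m];print(n,"handle",m.sum(),Q.mean(0),np.percentile(Q[:,2],[10,50,90]),Q.min(0),Q.max(0))
    w=np.linalg.eigh(np.cov(Q[:,:2].T))[1][:,1];print(" dir",np.round(w,3), "mid",(np.percentile(Q[:,:2]@w,[1,99])).mean()*w+ (Q.mean(0)[:2]-Q.mean(0)[:2]@w*w))
    m=ok&(z>4)&(z<30)&(x>360)&(x<470)&(y>-345)&(y<-190);Q=P[m];print(" rod",m.sum(),Q.mean(0),Q.min(0),Q.max(0)); k=np.argmax(Q[:,1]+0*Q[:,0]);print(Q[k],Q[np.argmax(Q[:,0])])
    m=ok&(z>12)&(z<80)&(x>500)&(x<760)&(y<-120)&(y>-480)
    nl,lab,st,ce=cv2.connectedComponentsWithStats(m.astype(np.uint8))
    for i in range(1,nl):
        if st[i,4]>60:
            L=lab==i;Q=P[L];print(" obj",ce[i],st[i,4],(Q.min(0)+Q.max(0))/2,Q.min(0),Q.max(0),"bgr",im[L].mean(0))
            K=P[L&(z>50)]
            if len(K)>8:
                w=np.linalg.eigh(np.cov(K[:,:2].T))[1][:,1];print("   bar",len(K),K.mean(0),np.round(w,3),np.percentile(K[:,2],90))
    m=ok&(z>60)&(x>450)&(x<720)&(y<230)&(y>-110)
    L=m;Q=P[L];print(" iron",m.sum(),Q.min(0),Q.max(0))
    m=ok&(z>62)&(z<78)&(x>450)&(x<720)&(y<230)&(y>-150)&(H[...,2]>150)
    Q=P[m].astype(np.float32);print(" basetop",len(Q),Q.mean(0),cv2.minAreaRect(Q[:,:2]) if len(Q) else 0)
    m=ok&(z>85)&(z<103)&(x>450)&(x<720)&(y<230)&(y>-150)
    Q=P[m].astype(np.float32);print(" plate",len(Q),np.median(Q,0),cv2.minAreaRect(Q[:,:2]))
    # lid + ring
    m=ok&(z>130)&(x>450)&(x<720)&(y<230)&(y>-110); Q=P[m]
    a=np.linalg.svd(Q-Q.mean(0))[2] if len(Q)<4000 else 0; print(" lid",len(Q),Q.mean(0),np.round(a,3) if len(Q)<4000 else 0,Q.max(0))
    m=m&(z>295); print(" high",P[m].shape,P[m][::6])
E
```

```text
scene handle 207 [ 423.8 -382.1   26.5] [14.9 28.3 34.5] [ 399.3 -439.2    8. ] [ 441.2 -327.3   38.9]
 dir [-0.2  1. ] mid [ 424.  -383.2]
 rod 247 [ 412.9 -278.4   12.3] [ 360.2 -344.6    4.1] [ 469.7 -191.3   28.9]
[ 409.6 -191.3    6.5] [ 469.7 -231.1    7.4]
 obj [173.3 186.7] 465 [ 607.  -328.4   40.2] [ 558.3 -376.7   12. ] [ 655.7 -280.2   68.4] bgr [119.3 130.7 138.2]
   bar 76 [ 609.  -327.5   58.7] [-0.1  1. ] 64.62113823917082
 obj [129.7 188.9] 424 [ 708.2 -444.8   40.1] [ 661.3 -479.9   12.1] [ 755.1 -409.7   68.1] bgr [ 37.1  42.8 124.9]
   bar 65 [ 708.1 -453.1   59.4] [-0.3  0.9] 64.5885447179107
 obj [209.9 195.5] 474 [ 563.8 -191.6   40.4] [ 516.7 -239.4   12.1] [ 610.9 -143.8   68.7] bgr [ 42.3  48.6 135.2]
   bar 68 [ 564.2 -191.3   58.6] [0. 1.] 63.71860739082049
 obj [183.8 224.2] 579 [ 709.6 -187.3   31.4] [ 659.2 -253.    12. ] [ 760.  -121.5   50.8] bgr [ 86.2 137.  184.5]
 iron 4176 [450.  -66.7  60.2] [657.1 187.8 358.7]Traceback (most recent call last):
  File "<stdin>", line 22, in <module>
cv2.error: OpenCV(4.12.0) /io/opencv/modules/imgproc/src/convhull.cpp:143: error: (-215:Assertion failed) total >= 0 && (depth == CV_32F || depth == CV_32S) in function 'convexHull'
```

```bash
python3 - <<'E'
from h import *
np.set_printoptions(precision=3,suppress=True)
d=pickle.load(open("c0.pkl","rb"))
C=lambda Q:cv2.minAreaRect(np.ascontiguousarray(Q[:,:2],np.float32)) if len(Q)>3 else 0
for n in d:
    c=d[n];P=cloud(c);im=c["image"];H=cv2.cvtColor(im,cv2.COLOR_BGR2HSV).astype(int);ok=np.isfinite(P[...,0])
    x,y,z=np.moveaxis(P,-1,0)
    m=ok&(H[...,1]>90)&(H[...,0]>5)&(H[...,0]<25)&(z>8)&(z<45)&(x>350)&(x<480)&(y<-250)&(y>-560)
    Q=P[m];print(n,"handle",m.sum(),Q.mean(0),C(Q));w=np.linalg.eigh(np.cov(Q[:,:2].T))[1][:,1];print(" dir",w)
    m=ok&(z>45)&(x>560)&(x<660)&(y<-270)&(y>-385);K=P[m];w=np.linalg.eigh(np.cov(K[:,:2].T))[1][:,1];print(" bar",len(K),K.mean(0),w,C(K))
    m=ok&(z>16)&(z<36)&(x>550)&(x<660)&(y<-270)&(y>-385);K=P[m];print(" can",len(K),(K.min(0)+K.max(0))/2,cv2.minEnclosingCircle(np.ascontiguousarray(K[:,:2],np.float32)))
    I=ok&(x>440)&(x<720)&(y<230)&(y>-110)
    Q=P[I&(z>62)&(z<78)&(H[...,1]<60)&(H[...,2]>90)];print(" basetop",len(Q),Q.mean(0),C(Q))
    Q=P[I&(z>87)&(z<106)];print(" plate",len(Q),np.median(Q,0),C(Q))
    Q=P[I&(z>140)];e=np.linalg.eigh(np.cov(Q.T));print(" lid",len(Q),Q.mean(0),e[0],e[1].T.round(3).tolist(),Q.max(0))
    m=I&(z>300);m2=I&(z>270)&(H[...,2]>100);print(" high",m.sum(),P[m].mean(0),P[m].min(0),P[m].max(0)); print(" bright",m2.sum(),P[m2].mean(0),P[m2].min(0),P[m2].max(0))
    # upright projections: check known pts
    def px(p):
        q=np.linalg.inv(c["cam_to_world"])@np.r_[p,1];return np.r_[c["cx"]+c["fx"]*q[0]/-q[2],c["cy"]-c["fy"]*q[1]/-q[2]]
E
```

```text
scene handle 207 [ 423.836 -382.093   26.506] ((420.2951354980469, -384.1799011230469), (32.28060531616211, 112.29953002929688), 6.909053802490234)
 dir [-0.171  0.985]
 bar 89 [ 608.908 -327.59    56.971] [-0.163  0.987] ((603.1497192382812, -331.109130859375), (30.9025821685791, 63.66019821166992), 11.567744255065918)
 can 270 [ 607.029 -329.327   25.974] ((604.5218505859375, -327.18109130859375), 51.903812408447266)
 basetop 505 [613.672  33.144  70.875] ((541.47314453125, 55.296791076660156), (223.07896423339844, 203.10047912597656), 81.32341766357422)
 plate 1001 [586.949  32.999  98.201] ((543.1887817382812, 74.58226013183594), (214.09727478027344, 169.28311157226562), 80.04512786865234)
 lid 2163 [562.029 129.774 228.276] [  66.086 2109.963 2923.695] [[-0.166, -0.911, -0.377], [0.975, -0.21, 0.078], [0.15, 0.354, -0.923]] [638.449 179.164 358.747]
 high 126 [549.791  97.018 330.56 ] [542.156  63.788 300.323] [559.142 126.294 358.747]
 bright 98 [546.777  96.832 327.777] [467.987  63.788 274.107] [626.092 124.403 358.747]
top handle 197 [ 417.066 -380.293   29.173] ((417.146911
[... 286 characters left out ...]
65 -327.971   26.009] ((604.4959716796875, -328.6314392089844), 46.940914154052734)
 basetop 697 [529.657  15.117  70.394] ((540.4044189453125, 54.283180236816406), (219.745849609375, 199.43629455566406), 80.8399887084961)
 plate 1722 [534.793  43.599  96.988] ((543.1295776367188, 76.44536590576172), (209.6420440673828, 160.83261108398438), 81.85055541992188)
 lid 876 [548.2   123.427 247.869] [  74.224 1996.97  3385.647] [[0.135, 0.902, 0.41], [0.991, -0.131, -0.039], [-0.018, -0.412, 0.911]] [633.205 181.432 359.161]
 high 81 [545.692  94.972 333.987] [538.707  65.215 300.032] [560.265 123.618 359.161]
 bright 41 [546.084  91.895 344.79 ] [538.707  65.215 299.054] [551.36  123.618 359.161]
```

```bash
cat >>h.py <<'E'
from workcell import *
def R(a):  # tool down, gripper y axis at heading a
    y=np.array([np.cos(a),np.sin(a),0]);z=np.array([0,0,-1.]);return np.stack([np.cross(y,z),y,z],1)
th0=np.arctan2(.984,-.176); ax=np.array([np.cos(np.radians(81)),np.sin(np.radians(81)),0]); rt=np.array([ax[1],-ax[0],0]); thI=np.radians(81)
G=40.; DZ=12.  # grip point along handle, TCP below handle axis
pick=np.array([417.2,-380.7,0])+G*np.array([np.cos(th0),np.sin(th0),0])
O=np.array([540.8,54.6,0]); HG=O+110*ax+[0,0,100]
def ring(q): a=q+.085; return HG+236*(-np.cos(a)*ax+np.array([0,0,np.sin(a)]))
def tan(q): a=q+.085; return -np.sin(a)*ax-np.array([0,0,np.cos(a)])
def tcp(h): return h-(152-G)*ax-25*rt-[0,0,DZ]   # TCP for hook point h, tool along iron x
def log(m=""):
    s=read_state();print(m,round(s["time"],2),np.round(s["eef_pos"],1),"F",np.round(s["ft_force"],1),"gap",round(s["finger_gap"],1),flush=True)
E
python3 - <<'E'
from h import *
np.set_printoptions(precision=2,suppress=True)
for s in(-1,1):
    print(s,pick,ring(1.194))
    for n,p,a in(("pick",pick+[0,0,3],th0),("pre",tcp(ring(1.194)-55*rt),thI),("shut",tcp(ring(0)-[0,0,20]),thI)):
        print(n,p,inverse_kinematics(p,R(a+s*np.pi/2)))
E
```

```text
-1 [ 410.16 -341.32    0.  ] [547.39  96.19 326.02]
pick [ 410.16 -341.32    3.  ] [ 0.76  0.74 -0.24  1.97  0.37  0.48  0.43]
pre [450.85  -1.92 314.02] [ 0.47  0.2  -0.68  1.9   0.14  1.09 -0.43]
shut [ 479.01 -175.72   88.04] [ 0.53  0.58 -0.4   2.    0.37  0.63 -0.26]
1 [ 410.16 -341.32    0.  ] [547.39  96.19 326.02]
pick [ 410.16 -341.32    3.  ] [ 0.41  0.76  0.24  1.99 -0.4   0.44 -2.02]
pre [450.85  -1.92 314.02] [ 0.89  0.35 -1.26  1.88  0.36  1.17  2.48]
shut [ 479.01 -175.72   88.04] [-0.17  0.64  0.57  2.04 -0.58  0.63 -2.51]
```

```bash
python3 - <<'E'
from h import *
Rp=R(th0-np.pi/2)
movep(pick+[0,0,80],Rp);log("above")
g=movel(pick+[0,0,3],max_speed=120,guard=15);log(g)
clamp();log("clamped")
movel(pick+[0,0,150],max_speed=200);log("lift")
movep(tcp(ring(1.194)-65*rt-30*ax+[0,0,0]),R(thI-np.pi/2));log("pre")
for n in("scene","top"):
    c=camera(n);pickle.dump(c,open(f"c1{n}.pkl","wb"))
    if n=="scene": a=cv2.resize(c["image"][100:250,190:390],(800,600),interpolation=cv2.INTER_CUBIC);cv2.imwrite("pics/s1.png",a)
E
```

```text
above 1.45 [ 409.7 -342.7   80.3] F [-0.3 -0.4  0.1] gap 85.0
False 2.24 [ 410.4 -341.6    3.5] F [-0.   0.5 -0.1] gap 85.5
clamped 2.83 [ 410.3 -341.4    3.4] F [-1.8  0.9  8.5] gap 25.4
lift 3.71 [ 409.6 -341.   149. ] F [-0.3 -0.3 -1.3] gap 24.9
pre 5.03 [436.2 -30.9 313.4] F [ 0.2 -1.  -1.8] gap 24.9
```

View pics/s1.png

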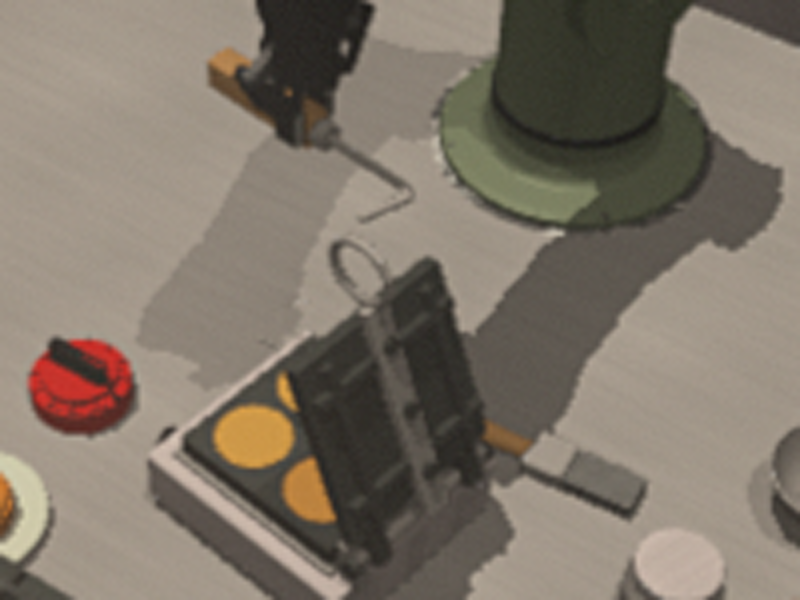

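The tool is held level. Its bend shows at (410,195) and the free tip at (360,218), with the ring at (358,272) in the crop. I'll compare these with predicted pixels in both views.

```bash
python3 - <<'E'
from h import *
np.set_printoptions(precision=1,suppress=True)
h=ring(1.194)-65*rt-30*ax
for n in("scene","top"):
    c=pickle.load(open(f"c1{n}.pkl","rb"));P=cloud(c);x,y,z=np.moveaxis(P,-1,0)
    def px(p):
        q=np.linalg.inv(c["cam_to_world"])@np.r_[p,1];return np.r_[c["cx"]+c["fx"]*q[0]/-q[2],c["cy"]-c["fy"]*q[1]/-q[2]]
    print(n,"hook",px(h),"tip",px(h+21*rt-4*ax),"bend",px(h-25*rt+5*ax),"ring",px(ring(1.194)))
    m=(z>290)&(x>440)&(x<515)&(y>20)&(y<120);Q=P[m];print("hook pts",len(Q),Q.mean(0),"along",((Q-h)@ax).min(),((Q-h)@ax).max(),"rt",((Q-h)@rt).min(),((Q-h)@rt).max(),"z",np.percentile(Q[:,2],[5,50,95]))
    m=(z>308)&(x>520)&(x<590)&(y>20)&(y<150);Q=P[m];r=ring(1.194);print("ring pts",len(Q),"along",((Q-r)@ax).min(),((Q-r)@ax).max(),"rt",((Q-r)@rt).mean(),"z",(Q[:,2].max()))
E
```

```text
scene hook [287.8 151.7] tip [282.1 154.6] bend [294.5 148.4] ring [280.5 168. ]
hook pts 471 [464.   33.5 595.3] along -61.32516325277626 4.5460107313673115 rt -31.279621985401697 28.677187935750446 z [326.8 644.8 687.2]
ring pts 99 along -31.30230348320503 29.472168901848566 rt 2.1703876524786674 z 360.59260323626665
top hook [228.1 198.9] tip [230.6 192.1] bend [225.1 206.9] ring [221.9 176. ]
hook pts 164 [463.7  41.9 562.7] along -61.65097480235387 4.573518811415946 rt -31.41289677630094 25.080674869007346 z [325.1 668.4 694.4]
ring pts 60 along -30.735339532511837 28.305885480647675 rt -1.2070322512240996 z 357.4295772969656
```

Both views agree with the prediction to within 2 mm, so I'll insert the hook and pull.

```bash
python3 - <<'E'
from h import *
q0=1.194
movel(tcp(ring(q0)-65*rt),max_speed=100);log("front")
g=movel(tcp(ring(q0)),max_speed=80,guard=8);log(("in",g))
if not g:
    for q in np.linspace(q0,0.2,7):
        g=movel(tcp(ring(q)+22*tan(q)),max_speed=80,guard=20);log((round(q,2),g))
        if g:break
for n in("scene","top"):
    c=camera(n);pickle.dump(c,open(f"c2{n}.pkl","wb"))
    if n=="scene": a=cv2.resize(c["image"][100:250,190:390],(800,600),interpolation=cv2.INTER_CUBIC);cv2.imwrite("pics/s2.png",a)
E
```

```text
front 5.58 [440.9  -0.8 313.8] F [-0.  -0.6 -1.8] gap 24.9
('in', False) 6.54 [504.8 -10.4 314. ] F [-1.6 -0.  -2.8] gap 25.4
(np.float64(1.19), False) 6.97 [501.7 -32.  307.6] F [ 0.3  0.6 -2.9] gap 25.0
(np.float64(1.03), False) 7.61 [496.3 -66.2 290. ] F [ 0.6 -0.6 -2.7] gap 24.8
(np.float64(0.86), False) 8.25 [491.3 -97.4 266.7] F [-0.2  0.5 -2.3] gap 25.0
(np.float64(0.7), False) 8.89 [ 487.  -124.4  238.6] F [ 1.2  0.  -1.4] gap 25.4
(np.float64(0.53), False) 9.53 [ 483.5 -146.4  206.3] F [ 0.2 -0.8 -1.8] gap 24.8
(np.float64(0.37), False) 10.18 [ 480.9 -162.8  170.8] F [ 0.4 -0.4 -2. ] gap 24.5
(np.float64(0.2), False) 10.82 [ 479.3 -173.3  133.2] F [-0.6 -0.1 -1.7] gap 24.9
```

View pics/s2.png

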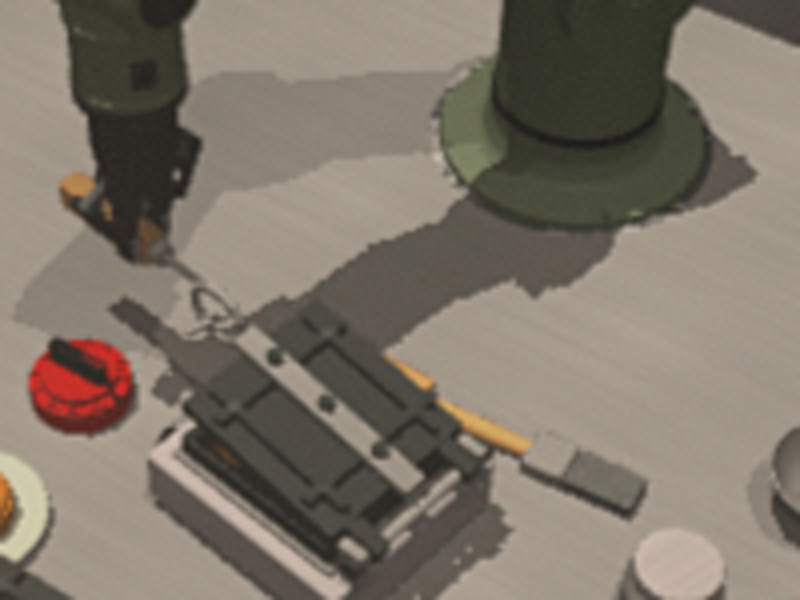

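The lid is nearly down, the hook is in the ring at (212,308), and the tool is still level. I'll push it the rest of the way with a guard.

```bash
python3 - <<'E'
from h import *
for q,o,v in((0.08,22,70),(0,20,50),(0,29,20)):
    g=movel(tcp(ring(q)+o*tan(q)),max_speed=v,guard=10);log((q,o,g))
    if g:break
wait(.2);log()
for n in("scene","top"):
    c=camera(n);pickle.dump(c,open(f"c3{n}.pkl","wb"));P=cloud(c);x,y,z=np.moveaxis(P,-1,0)
    # lid top slope vs distance in front of hinge
    D=-((P-HG)@ax);L=abs((P-HG)@rt)
    m=(L<75)&(D>15)&(D<185)&(z>105)&(z<220);A=np.c_[D[m],np.ones(m.sum())];print(n,m.sum(),"slope",np.linalg.lstsq(A,z[m],rcond=None)[0],np.median(z[m]))
    m=(L<45)&(D>225)&(D<275)&(z>100)&(z<260);print("ring top",np.percentile(z[m],[5,50,97]) if m.any() else 0)
    m=(L<45)&(D>255)&(D<285)&(z>60)&(z<260);print("rod z",m.sum(),np.median(z[m]) if m.any() else 0)
E
```

```text
(0.08, 22, False) 11.47 [ 478.5 -176.9  104.7] F [-0.2  0.  -1.9] gap 25.3
(0, 20, False) 11.97 [ 478.7 -177.2   87.9] F [ 0.5  0.9 -1.4] gap 25.0
(0, 29, False) 12.57 [ 478.8 -178.1   79.2] F [2.1 2.7 1.7] gap 24.8
 12.77 [ 478.7 -178.1   79.2] F [2.3 2.9 1.6] gap 25.4
scene 1806 slope [1.07702167e-02 1.17763638e+02] 117.46516178006925
ring top [101.76961521 109.4731231  152.17983153]
rod z 21 114.71904064893079
top 1913 slope [1.19858591e-03 1.17273772e+02] 115.59230974927982
ring top [100.73238439 107.00377989 150.32171618]
rod z 26 101.74672244865428
```

```bash
python3 - <<'E'
from h import *
p=tcp(ring(0))
g=movel([*p[:2]+(-29*0),72.],max_speed=20,guard=6);log(("press",g))
wait(.3);log()
movel([*p[:2],100.],max_speed=40);log("raise")
g=movel(np.array([*p[:2],100.])-65*rt,max_speed=80,guard=6);log(("out",g))
for n in("scene","top"):
    c=camera(n);P=cloud(c);x,y,z=np.moveaxis(P,-1,0);D=-((P-HG)@ax);L=abs((P-HG)@rt)
    m=(L<75)&(D>15)&(D<185)&(z>105)&(z<220);A=np.c_[D[m],np.ones(m.sum())];print(n,m.sum(),"slope",np.linalg.lstsq(A,z[m],rcond=None)[0])
    m=(L<45)&(D>225)&(D<275)&(z>100)&(z<260);print("ring top",np.percentile(z[m],[5,50,97]))
    if n=="scene": a=cv2.resize(c["image"][100:250,190:390],(800,600),interpolation=cv2.INTER_CUBIC);cv2.imwrite("pics/s4.png",a)
E
```

```text
('press', False) 13.39 [ 478.8 -175.4   71.8] F [ 0.9  2.6 -0.3] gap 24.9
 13.69 [ 478.9 -175.8   72. ] F [0.  2.  0.2] gap 25.0
raise 14.54 [ 478.9 -175.7   99.9] F [-0.9  0.4 -2. ] gap 24.7
('out', False) 15.5 [ 415.4 -165.6  100.1] F [ 0.1 -0.3 -1.6] gap 24.9
scene 1819 slope [1.15002836e-02 1.17783876e+02]
ring top [103.63317057 132.62035841 153.71336739]
top 1912 slope [1.60750155e-03 1.17231972e+02]
ring top [103.00785483 146.62916067 151.8856767 ]
```

View pics/s4.png

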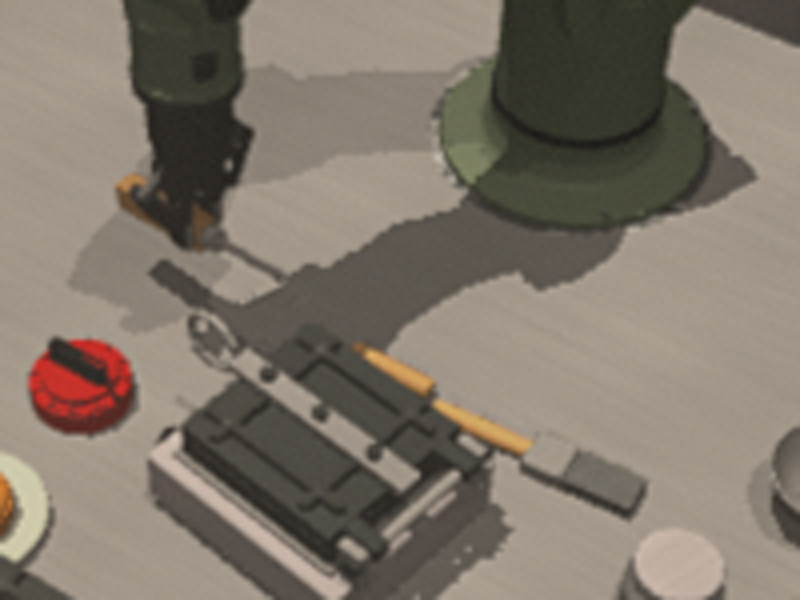

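The hook is free of the ring (now at (210,340) in the crop), and the lid looks flat. I'll check its tilt against the two irons that are known to be shut.

```bash
python3 - <<'E'
from h import *
np.set_printoptions(precision=4,suppress=True)
for n in("top","scene"):
    for k in range(3):
        c=camera(n);P=cloud(c);x,y,z=np.moveaxis(P,-1,0)
        for nm,xr,yr in(("ours",(470,620),(-60,170)),("far1",(820,1010),(-80,200)),("far2",(820,1010),(220,520))):
            m=(x>xr[0])&(x<xr[1])&(y>yr[0])&(y<yr[1])&(z>109)&(z<128)
            Q=P[m]
            A=np.c_[Q-Q.mean(0)][:,:2];A=np.c_[A,np.ones(len(A))];r=np.linalg.lstsq(A,Q[:,2],rcond=None)[0]
            if k==0:print(n,nm,m.sum(),Q.mean(0),r,np.percentile(Q[:,2],[10,50,90]))
log()
E
```

```text
top ours 1925 [543.4001  62.5061 116.9828] [ -0.0044  -0.0056 116.9828] [111.3172 115.5569 124.9115]
top far1 1494 [885.697   11.2866 116.9074] [ -0.0067  -0.0028 116.9074] [111.2217 115.4613 124.6178]
top far2 1451 [885.6089 308.2279 117.125 ] [ -0.0071  -0.0038 117.125 ] [111.1221 115.5432 125.1527]
scene ours 1830 [548.6476  64.6728 117.8138] [ -0.0104  -0.0089 117.8138] [111.617  116.7841 125.428 ]
scene far1 2226 [891.0095  15.4023 117.619 ] [ -0.0085  -0.0131 117.619 ] [111.8975 116.5151 125.3353]
scene far2 2813 [890.7642 312.3223 117.3623] [ -0.0129  -0.0094 117.3623] [111.8006 116.0081 125.0669]
 15.9 [ 414.9 -165.5  100. ] F [-0.7 -0.  -1.4] gap 25.1
```

The tilt matches the shut irons to within 0.003 rad, so the lid is fully shut. Next I'll lay the tool down where it was and check IK for the timer.

```bash
python3 - <<'E'
from h import *
p=np.array(read_state()["eef_pos"])
movel(p-70*ax+[0,0,50],max_speed=150)
movep(pick+[0,0,70],R(th0-np.pi/2));log("over")
g=movel(pick+[0,0,3.5],max_speed=60,guard=8);log(g)
open_gripper();log("open")
movel(pick+[0,0,120],max_speed=200);log("up")
T=np.array([604.3,-328.2,38.]);b=np.radians(101.7)
for s in(-1,1):
    for dt in(0,1.2,.524):
        print(s,dt,np.round(inverse_kinematics(T,R(b+s*np.pi/2-dt)),2))
c=camera("top");cv2.imwrite("pics/t5.png",cv2.resize(c["image"][140:260,290:450],(800,600),interpolation=cv2.INTER_CUBIC))
E
```

```text
over 17.22 [ 410.2 -340.1   69.1] F [-0.1  0.2 -2.3] gap 24.8
True 18.12 [ 409.9 -340.8   10.6] F [ 0.9 -1.8  1.3] gap 25.6
open 18.73 [ 409.7 -340.6   11.3] F [ 0.4  0.3 -0.6] gap 85.0
up 19.43 [ 409.7 -341.2  119.4] F [-0.1 -0.1 -1. ] gap 85.1
-1 0 [ 0.66  0.87 -0.41  1.52  0.43  0.83  0.3 ]
-1 1.2 [ 0.48  0.85 -0.11  1.54  0.12  0.77 -0.68]
-1 0.524 [ 0.59  0.86 -0.29  1.53  0.31  0.8  -0.14]
1 0 [ 0.19  0.89  0.37  1.55 -0.42  0.78 -2.2 ]
1 1.2 [ 0.9   1.   -0.86  1.51  0.84  1.03  1.97]
1 0.524 [ 1.07  1.22 -1.28  1.5   1.19  1.33  2.49]
```

View pics/t5.png

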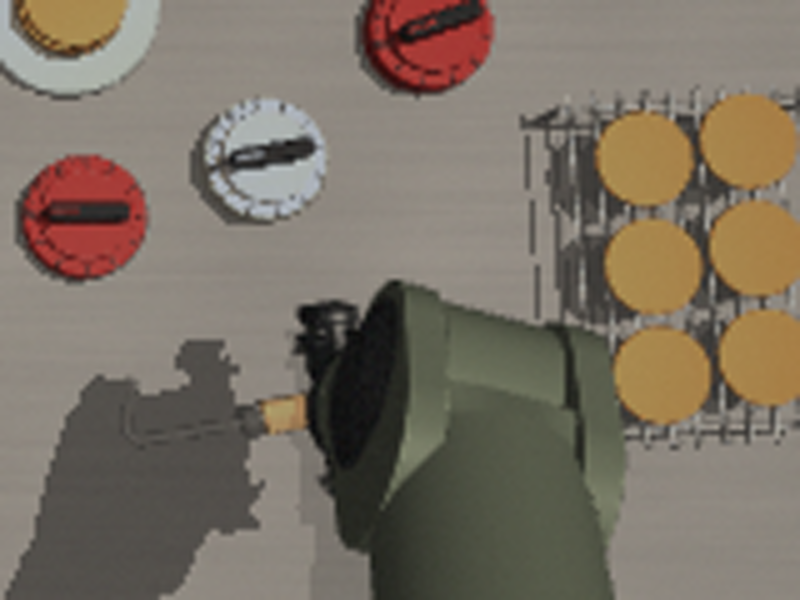

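The tool lies flat with its hook at (135,430), clear of the iron. The white timer at (262,158) still has its pointer at the zero mark, at its left end. Now I'll turn it.

```bash
python3 - <<'E'
from h import *
T=np.array([604.3,-328.2,38.]);b=np.radians(101.7)
Rt=lambda d:R(b-np.pi/2-d)
movep(T+[0,0,80],Rt(0));log("over")
g=movel(T,max_speed=80,guard=15);log(g)
clamp();log("clamp")
for d in(.25,.5,.75,1.0,1.25):
    movel(T,frame=Rt(d),max_speed=60)
log("wound");c=camera("scene")
s=read_state();print("yaw",b-np.pi/2-np.arctan2(s["tool_rot"][1][1],s["tool_rot"][0][1]))
for d in(1.0,.75,.524):
    movel(T,frame=Rt(d),max_speed=60)
wait(.2);log("back")
s=read_state();print("yaw",b-np.pi/2-np.arctan2(s["tool_rot"][1][1],s["tool_rot"][0][1]))
open_gripper();movel(T+[0,0,120],max_speed=150);log("up")
movep([400,-480,250],Rt(.5));log("away")
cv2.imwrite("pics/w.png",c["image"])
ims=[]
for n,u,v in(("top",342,171),("scene",173,186)):
    K=[]
    for k in range(6):
        c=camera(n);P=cloud(c);x,y,z=np.moveaxis(P,-1,0);m=(z>47)&(abs(x-604)<48)&(abs(y+328)<48)&(c["image"].max(-1)<110);K.append(P[m])
    K=np.vstack(K);w=np.linalg.eigh(np.cov(K[:,:2].T))[1][:,1];w*=np.sign(w[1]);print(n,len(K),K.mean(0),"heading",np.degrees(np.arctan2(w[1],w[0])),"turn",b-np.arctan2(w[1],w[0]),cv2.minAreaRect(np.ascontiguousarray(K[:,:2],np.float32)))
    ims.append(cv2.resize(c["image"][v-18:v+18,u-24:u+24],(400,300),interpolation=cv2.INTER_CUBIC))
    if n=="top": ims.append(cv2.resize(c["image"][140:260,210:370],(400,300),interpolation=cv2.INTER_AREA))
    else: ims.append(cv2.resize(c["image"],(400,300),interpolation=cv2.INTER_AREA))
cv2.imwrite("pics/t6.png",np.vstack([np.hstack(ims[:2]),np.hstack(ims[2:])]))
E
```

```text
over 20.27 [ 603.5 -328.   116.7] F [-0.4 -0.3 -1.6] gap 85.3
False 21.43 [ 604.6 -328.3   38.6] F [-0.3 -0.1 -0.2] gap 85.3
clamp 22.07 [ 604.4 -328.2   38.2] F [-1.3  0.3  3.6] gap 12.9
wound 24.07 [ 606.6 -329.2   38.3] F [17.9 -8.8 -8.9] gap 12.7
yaw 1.2465902000743705
back 25.5 [ 605.5 -328.2   38.2] F [ 8.6 -1.7 -2.2] gap 13.1
yaw 0.5203461484812204
up 27.15 [ 603.8 -328.   157.1] F [-0.7  0.1  0.2] gap 85.6
away 28.2 [ 401.3 -478.9  249.3] F [ 0.2  1.4 -0.2] gap 85.2
top 385 [ 603.37229821 -329.94901675   58.0486546 ] heading 72.2360481777361 turn 0.5142429699474884 ((604.4617919921875, -329.294189453125), (60.7568244934082, 16.093852996826172), 70.80321502685547)
scene 325 [ 609.46195135 -329.40770257   58.29965675] heading 71.25667875817672 turn 0.5313361909121452 ((608.217529296875, -329.8301086425781), (70.27202606201172, 14.72607135772705), 70.88509368896484)
```

View pics/t6.png

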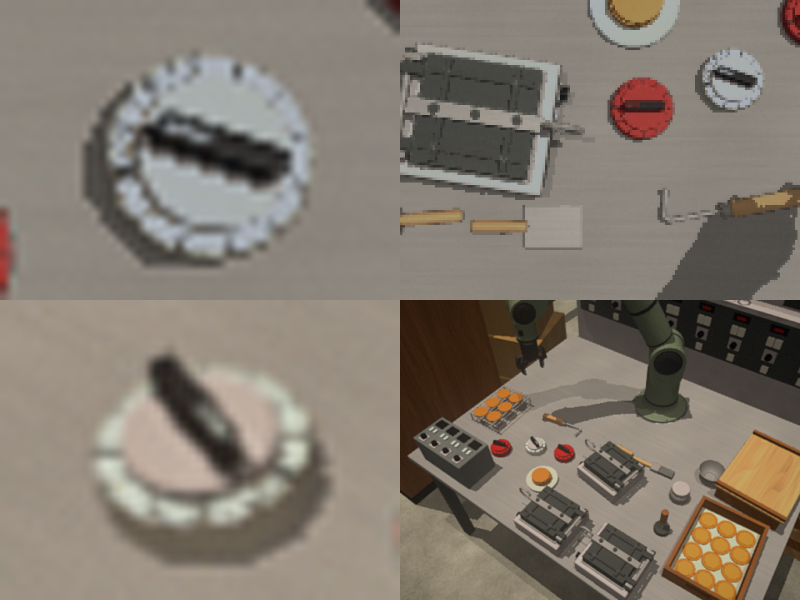

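The timer bar reads 0.51–0.53 rad, which is 5 minutes. The lid is shut, the tool lies flat on the bench, and nothing else has moved, so I'm handing the job in.

```bash
python3 -c "
from workcell import *
print(finish_job())"
```

```text
the job is handed in; nothing more can be done
None
```

The job is handed in at about 29 s of robot time: the lid is fully shut, the hook tool is back on the bench clear of the iron, and the white timer was wound to about 12 minutes and turned back to 5.

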